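# Square a brass blank into the drilling jig's corner and clamp it

### The arm

A 6-joint arm with a two-finger parallel gripper is mounted at the origin on a cart in front of the work surface, level with it; the furniture and walls round the work are solid. World frame = base frame: x ahead of the robot, y to its left, z up, the work surface at z = 0. Lengths are in mm, angles in degrees, forces in N, time in s.
With the tool pointing down it reaches from about 350 to 850 mm from the base axis. Payload 8.1 kg.
Tool frame: the origin (TCP) lies on the centre line of the jaws, within the pads' length; the fingertips stand 19 mm ahead of it and the grasp point (between the pads) is the TCP; z points along the fingers, y is the line along which they close (so a half turn about z gives the same grasp; the last joint's range is limited). The gripper opens to 85 mm and grips with 20 to 120 N. Pads are 22 mm wide; open, the fingers measure 114 mm over their backs; the gripper's body (76 mm by 85 mm) begins 54 mm behind the grasp point. The pads swing forward as they close: fully open they stand 13 mm farther back than shut.
Start: joints at [58.304, 7.471, 85.268, -0, 87.261, -4.893], TCP at [270.535, 535.552, 250.292] pointing down, gripper open.
Joint ranges: [-169.43, 169.43], [-51.17, 129.36], [1.28, 143.12], [-76.62, 256.62], [0, 156.53], [-152.29, 152.29]. Speed limits (degrees/s): [136.94, 136.94, 159.86, 180, 180, 180].

### API

Orientations are given as [roll, pitch, yaw] about the fixed x, y, z axes, in that order (R = Rz(yaw) Ry(pitch) Rx(roll)).
In Python, from bench import r gives the robot as it stands. The module is installed in compiled form; this text tells all that it offers.
- The arm moves only by the tool servo_tool, never from a script. Its arguments are lists of equal length, an entry for each row: "fingers": the finger opening in m, from 0 to 0.0854; "linear": the shift along the tool's x, y, z in m, a list of three; "rotation": the turn, a rotation vector about the tool's x, y, z in degrees, a list of three. A call has 1 to 10 rows; each row is the pose to reach, as a shift and turn from the pose commanded when the call began, along the tool's axes at that moment; what a row does not reach only later rows make up. A row lasts 1/10 s, in which the tool goes at most 50 mm and 8.59 degrees, less where a joint would pass 70% of its speed; a pose out of reach is approached as far as the arm can. A call with a gripper value outside its range is refused whole. The fingers move at their own pace and stop on an object; "force" is the grip in N (left out, the last holds). Time passes only in rows, so rows that repeat a pose let the fingers close. It gives the time, the measured TCP pose, the force, the opening and the grip force at its end, in the units of the state.
- r.sense(): the state, without advancing time (a new reading comes with each control period).
- r.snapshot(name): name is "side" or "top"; returns a dict with "frame" (384x512x3 uint8, red, green, blue), "fx", "fy", "cx", "cy" (pixels), "k1" (the pictures are not rectified: a ray, as slopes to the right and down, at radius r is drawn at 1 + k1 r^2 times it, then the intrinsics apply), "camera_from_world" (4x4, takes a point from world to camera coordinates). Camera axes: x right, y up, looking along -z (the intrinsics and any distortion apply to the point x, -y, -z); pixel columns grow to the right and rows downward; lengths in mm; the calibration is good to about 2 mm. A picture is of the moment at which its call begins. There is no depth.
- r.hand_in(): hands the job in; it is judged then, once.
The state is a dict: "time": time; "joint_pos": joint angles; "qd": joint speeds; "joint_efforts": joint torques, N m; "tool_pos": TCP position; "tcp_rot": TCP orientation; "ft_force": force on the tool from outside, world axes, zero at the start; "wrist_torque": the same for the moment, N m; "finger_gap": finger opening in mm; "grip_force": force on a finger pad.
Only numpy, scipy, OpenCV 4.12 (cv2) and the standard library are available. Lean on these libraries where they do the work, as an engineer would, in place of code of your own. Each camera call takes 0.05 s, during which the arm holds its last target. There are 200 camera calls.

### The job

Slide the brass plate flat over the bed of the drilling jig until it sits fully home in the corner, flush against both the long side fence and the end stop, and only then push the jaw by its orange tab up against the plate so that it grips it there. The lock knob may be holding the jaw back and nothing shows whether it does: if the jaw stops short of the plate, do not force it, turn the round black knob about a quarter turn and try again. Do not lift the plate off the bed, and do not knock over the things around the jig.

Things in the scene. Friction and masses are not known exactly. Their poses are not given: they have to be found in the camera images.
- jig: Drilling jig fixed to the bench: dark steel base 245 x 190 x 12 mm, its top is the bed. Origin at the underside, z up; in this frame the base spans x -120..125, y -102..87 mm, bed at z 12. Jaw on the -y side at x 0..50. Grey lock housing 18 mm above the bed at x 70..120, y -88..-22, with the black knob on it. The jig's frame turns with its yaw.
- home (a point): Point fixed in the jig at (25, 31, 16) mm of its frame: centre of the plate, half-way up, when fully home. The corner is made by an aluminium side fence on the +y side (inner face y = 55 mm, x -105..75) and an end stop at the far +x end (inner face x = 60 mm, y 1..51), both 12 mm above the bed. Axes as the jig's.
- blank_center (a point): Centre (half-way up) of the loose brass plate: 70 mm (its x) x 48 mm (its y) x 8 mm thick, 0.10 to 0.21 kg, four dark dots on top. Starts askew on the bed on the near (-x) side of the jaw, clear of fence and stop. Home, its long side lies along the side fence and its far short side against the end stop.
- jaw (a joint): Jaw travel towards the side fence (jig +y), m, 0 to 0.045. Its face (jig x 0..50 mm, 19 mm tall) is at jig y -23 mm at 0 and meets a home plate at 0.030. Starts between 0 and 0.006. Takes about 3 N to move, stays where left. Locked, it stops hard at about 0.010; free, it runs on to the plate.
- jaw_tab (a point): Point on the orange upright tab of the jaw, moving with it: tab 32 mm (jig x) x 10 mm (jig y), the point at its middle in x and y; its top is 8 mm above this point, its foot 26 mm below. Push its -y face towards jig +y to close the jaw.
- knob (a point): Centre of the round knurled black lock knob, half-way up: 35 mm diameter, 24 mm tall, upright axis, clear from above. This point does not turn with it; locked or free cannot be seen. Light friction (0.06 N m), stays where left, no end stop within a quarter turn. A turn of 1.3 rad or more either way frees a locked jaw; the same turn may lock a free one.
- glue: Bystander: standing glue bottle, white with red cap, 48 mm across, 134 mm tall; origin at its foot. Must not be knocked over.
- jar: Bystander: standing white jar with black lid, 62 mm across, 80 mm tall; origin at its foot. Must not be knocked over.
- spool: Bystander: standing cream thread spool, 41 mm across, 52 mm tall; origin at its foot. Must not be knocked over.
- carton: Bystander: standing blue carton, 53 x 66 x 118 mm; origin at its foot. Must not be knocked over.
There are look-alikes about, which are no part of the job. There is more than one size of the part that bears blank_center; the job needs the smallest.

How it is judged (in metres and radians):
On the way, in this order (a step that is already met when the one before it is completed fails the run):
1. the plate is home in the corner (within 2.5 mm of the home point both ways, square within 0.04 rad) while the jaw is still clear of it (jaw travel under 0.024) (x of blank_center in the frame of home above -0.0025 m and y of blank_center in the frame of home above -0.0025 m and angle between the x axis of blank_center and the x axis of jig, either way round below 0.04 rad and value of joint jaw below 0.024 m), for 0.2 s.
2. the jaw has been closed on the plate (jaw travel over 0.0275) (value of joint jaw above 0.0275 m), for 0.2 s.
At the end, for the whole second after the job is handed in: The plate lies flat on the bed, flush in the corner: its centre within 2 mm of the home point along and across the jig, square within 0.03 rad, and the jaw is closed on it (jaw travel 0.028 to 0.032, no more than about 1 mm between its face and the plate) (x of blank_center in the frame of home between -0.002 and 0.002 m and y of blank_center in the frame of home between -0.002 and 0.002 m and z of blank_center in the frame of home below 0.002 m and angle between the x axis of blank_center and the x axis of jig, either way round below 0.03 rad and value of joint jaw between 0.028 and 0.032 m and y of jaw_tab in the frame of blank_center above -0.0422 m); the robot touches nothing.
It fails at once if the plate is lifted more than 10 mm off the bed (z of blank_center in the frame of home above 0.01 m).
It fails at once if the locked jaw is forced (its hidden lug is driven against the lock with more than 50 N) (contact force between lug and anything else above 50 N).
It fails at once if the glue bottle, jar, spool or carton is knocked over (angle between any of glue, jar, spool, carton's own z axis and vertical above 0.5 rad).
It also fails if it takes over 72 s, if anything falls off the work surface, if the arm or the gripper's body presses on something with over 40 N, if the wrist force passes 120 N, or if a joint passes its speed limit or range.

## Working session

There is one attempt and no reset: what is moved stays moved. The work goes in short steps, Python scripts to look and compute and a tool call to move; the robot and the scene stay as the last step left them, time stands still between calls to the robot, and variables do not carry over. Pictures are saved under pics/ and viewed, at most 10 in all, crops included, and the job is handed in when it is done.

Besides the shell and the picture viewer there is one more tool, called by a JSON object that holds its "name" and its "arguments". servo_tool: Moves the arm, as the interface text tells. Its arguments: {"type":"object","properties":{"fingers":{"type":"array","items":{"type":"number"}},"linear":{"type":"array","items":{"type":"array","items":{"type":"number"}}},"rotation":{"type":"array","items":{"type":"array","items":{"type":"number"}}},"force":{"type":"number"}},"required":["fingers","linear","rotation"]}

```bash
mkdir -p pics
cat > h.py <<'E'
import numpy as np, cv2
from bench import r
def snap(n,f=None):
    s=r.snapshot(n)
    if f: cv2.imwrite('pics/'+f,cv2.cvtColor(s['frame'],cv2.COLOR_RGB2BGR))
    return s
def ray(s,u,v):
    K=np.array([[s['fx'],0,s['cx']],[0,s['fy'],s['cy']],[0,0,1.]])
    x,y=cv2.undistortPoints(np.array([[[u,v]]],float),K,np.array([s['k1'],0,0,0,0.]))[0,0]
    M=np.array(s['camera_from_world']);R=M[:3,:3]
    return -R.T@M[:3,3], R.T@np.array([x,-y,-1])
def onz(s,u,v,z):
    o,d=ray(s,u,v); return o+d*(z-o[2])/d[2]
def px(s,p):
    M=np.array(s['camera_from_world']);c=M[:3,:3]@np.array(p,float)+M[:3,3]
    x,y=c[0]/-c[2],-c[1]/-c[2];k=1+s['k1']*(x*x+y*y)
    return np.array([s['fx']*x*k+s['cx'],s['fy']*y*k+s['cy']])
E
python3 - <<'E'
from h import *
a=snap('top','t1.png');b=snap('side','s1.png')
for s in(a,b): print(ray(s,256,192),s['fx'],s['k1'])
print(r.sense())
E
```

```text
(array([ 354.74029078,   11.61986787, 1237.44524604]), array([ 0.15615056,  0.02666654, -0.98737616])) 381.961294371738 -0.08704373761344449
(array([  -5.08833563, 1182.58331917,  673.04310577]), array([ 0.39386857, -0.81101608, -0.43261237])) 432.5184196563469 0.03873667879865409
{'time': 0.1, 'joint_pos': array([ 5.83040415e+01,  7.51124047e+00,  8.53232642e+01,  2.16234229e-03,
        8.72621306e+01, -4.89230045e+00]), 'qd': array([-0.01046003, -0.06664134, -0.16727785, -0.03074555, -0.0171527 ,
        0.11892394]), 'joint_efforts': array([ 3.05982838e-03, -5.70953715e+01, -5.01941049e+01, -1.76910189e-04,
        8.19625013e-03,  2.45573051e-05]), 'tool_pos': array([270.27619202, 535.15571609, 249.34236884]), 'tcp_rot': array([-1.79903901e+02, -1.03931751e-02,  1.53196228e+02]), 'ft_force': array([ 0.38893935,  0.04528837, -0.10771441]), 'wrist_torque': array([-0.03239482, -0.08399068,  0.02039791]), 'grip_force': 0.0, 'finger_gap': 85.08645299774527}
```

View pics/t1.png

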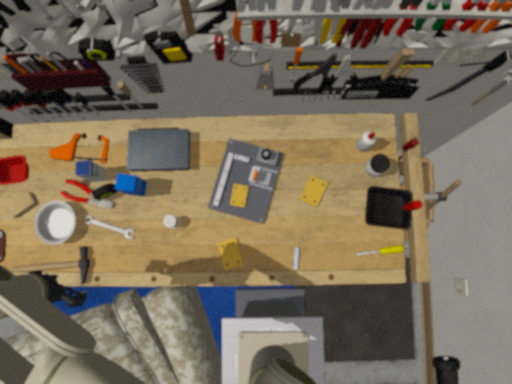

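View pics/s1.png

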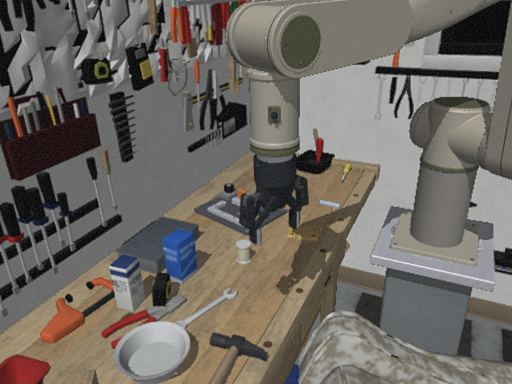

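The top view shows the jig at about (247,180), with the plate on it at (239,195), the orange tab at (262,177) and the knob at (266,155). The loose plates at (314,190) and (231,254) are look-alikes. The spool stands at (170,221). In the side view the arm partly hides the jig.

Run:
```python
from h import *
s=snap('top');f=s['frame']
c=f[130:230,195:295];cv2.imwrite('pics/c1.png',cv2.cvtColor(cv2.resize(c,None,fx=6,fy=6,interpolation=cv2.INTER_CUBIC),cv2.COLOR_RGB2BGR))
h=cv2.cvtColor(f,cv2.COLOR_RGB2HSV)
def comps(m,z,name,amin=6):
    n,l,st,ce=cv2.connectedComponentsWithStats(m.astype(np.uint8))
    for i in range(1,n):
        if st[i,4]>=amin:
            u,v=ce[i]
            if 195<u<295 and 130<v<230:
                print(name,ce[i].round(1),st[i,4],onz(s,u,v,z)[:2].round(1),h[l==i].mean(0).round())
                pts=np.argwhere(l==i)[:,::-1].astype(float)
                w=np.float32([onz(s,a,b,z)[:2] for a,b in pts]);print(cv2.minAreaRect(w))
H,S,V=[h[...,i].astype(int) for i in range(3)]
comps((H>18)&(H<32)&(S>150)&(V>120),20,'brass')
comps((H<16)&(S>130)&(V>120),46,'orange')
comps((S<80)&(V>165),24,'alu')
comps((S<90)&(V<120)&(V>55),12,'base',200)
comps((V<50),50,'black')
```

```text
brass [239.1 195.3] 289 [537.5  99.2] [ 22. 174. 189.]
((537.506103515625, 99.3268814086914), (46.10979080200195, 66.42639923095703), 79.5042724609375)
orange [254.9 174.9] 21 [598.5  46.7] [ 13. 177. 181.]
((598.1041259765625, 46.581214904785156), (8.514201164245605, 26.6929988861084), 75.44890594482422)
alu [222.6 179.4] 214 [590.1 152.3] [ 80.   5. 182.]
((592.983642578125, 150.89041137695312), (14.06572437286377, 175.61167907714844), 72.80370330810547)
alu [241.2 157.8] 38 [660.7  91.3] [ 95.   4. 176.]
((661.1079711914062, 91.53720092773438), (41.74296188354492, 10.559988975524902), 69.91016387939453)
alu [252.9 172.7] 50 [610.4  53.6] [ 31.  21. 183.]
((608.9949951171875, 54.149169921875), (17.527315139770508, 48.51661682128906), 60.987918853759766)
base [247.8 181.1] 2768 [585.2  71.1] [102.  14.  97.]
((589.3364868164062, 75.41859436035156), (191.47158813476562, 242.86119079589844), 73.56131744384766)
black [267.  156.8] 12 [655.9   6.9] [85. 16. 45.]
((655.7802124023438, 5.895554542541504), (6.690364837646484, 20.215290069580078), 21.18332290649414)
```

View pics/c1.png

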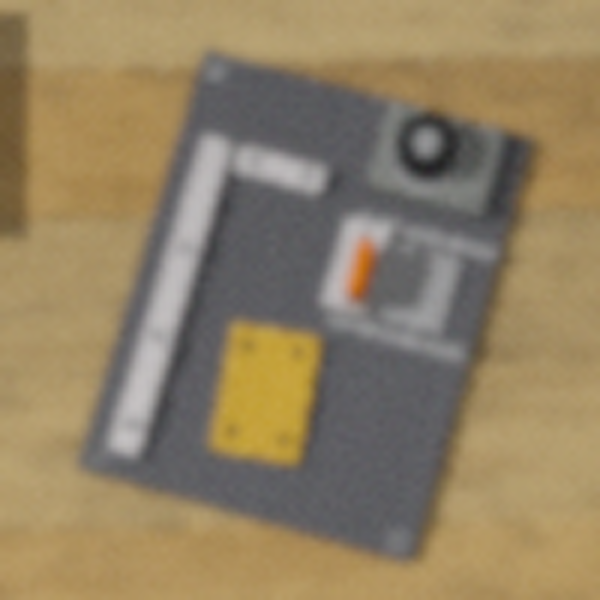

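The crop shows the plate at (265,392) in crop pixels, the fence on its left and the end stop at (280,168). The tab is at (362,268) and the knob at (428,145). This gives jig origin ≈ (590, 85), yaw ≈ -16.8°, and the plate at jig (-54, -2).

```bash
cat >> h.py <<'E'
import sys
from scipy.spatial.transform import Rotation as Ro
O=np.array([590,85.,0]);Y=-16.8
RJ=Ro.from_euler('z',Y,degrees=True).as_matrix()
def jig(p): return RJ.T@(np.array(p,float)-O)
def plan(x,y,z,yaw=73.2):
    q=r.sense();R=Ro.from_euler('xyz',q['tcp_rot'],degrees=True)
    lin=R.as_matrix().T@(RJ@[x,y,z]+O*[1,1,0]-q['tool_pos'])
    rot=(R.inv()*Ro.from_euler('xyz',[180,0,yaw],degrees=True)).as_rotvec(degrees=True)
    print('at jig',jig(q['tool_pos']).round(1),'F',q['ft_force'].round(1),'t',q['time'],'lin',lin.round(1),'rot',rot.round(1))
def J(w): return RJ.T@w
E
python3 -c "
from h import *
plan(-54,-56,120)"
```

```text
at jig [-436.2  338.6  249.5] F [ 0.3 -0.7 -0.3] t 0.15 lin [-444.9 -322.1  129.9] rot [-0.1  0.1 80. ]
```

{"name": "servo_tool", "arguments": {"fingers": [0,0,0,0,0,0,0,0,0,0], "linear": [[-0.445,-0.322,0],[-0.445,-0.322,0],[-0.445,-0.322,0],[-0.445,-0.322,0],[-0.445,-0.322,0],[-0.445,-0.322,0],[-0.445,-0.322,0],[-0.445,-0.322,0],[-0.445,-0.322,0],[-0.445,-0.322,0]], "rotation": [[0,0,80],[0,0,80],[0,0,80],[0,0,80],[0,0,80],[0,0,80],[0,0,80],[0,0,80],[0,0,80],[0,0,80]]}}

```text
time: 1.15
tool_pos: [500.3, 89.3, 250.2]
tcp_rot: [180.0, -0.0, 72.9]
ft_force: [0.5, 1.3, 0.1]
finger_gap: 0.2
grip_force: 0.0
```

```bash
python3 -c "
from h import *
plan(-54,-56,36)"
```

```text
at jig [-87.1 -21.8 250.2] F [0.5 1.3 0.1] t 1.15 lin [-34.   33.3 214.2] rot [ 0.  -0.  -0.3]
```

{"name": "servo_tool", "arguments": {"fingers": [0,0,0,0,0,0,0,0], "linear": [[-0.034,0.033,0.03],[-0.034,0.033,0.07],[-0.034,0.033,0.12],[-0.034,0.033,0.16],[-0.034,0.033,0.185],[-0.034,0.033,0.2],[-0.034,0.033,0.2],[-0.034,0.033,0.2]], "rotation": [[0,0,0],[0,0,0],[0,0,0],[0,0,0],[0,0,0],[0,0,0],[0,0,0],[0,0,0]]}}

```text
time: 1.95
tool_pos: [522.5, 49.2, 51.4]
tcp_rot: [179.9, -0.0, 73.2]
ft_force: [0.6, 0.5, 0.4]
finger_gap: 0.1
grip_force: 0.0
```

Run:
```python
from h import *
plan(-54,-56,35)
a=snap('top');b=snap('side')
p=lambda f,s:cv2.resize(f[s],(400,400),interpolation=cv2.INTER_CUBIC)
im=np.hstack([p(a['frame'],np.s_[130:230,195:295]),p(b['frame'],np.s_[150:250,180:280])])
cv2.imwrite('pics/m2.png',cv2.cvtColor(im,cv2.COLOR_RGB2BGR))
```

```text
at jig [-54.3 -53.7  51.4] F [0.6 0.5 0.4] t 1.95 lin [-2.3  0.3 16.4] rot [ 0.1 -0.   0. ]
```

View pics/m2.png

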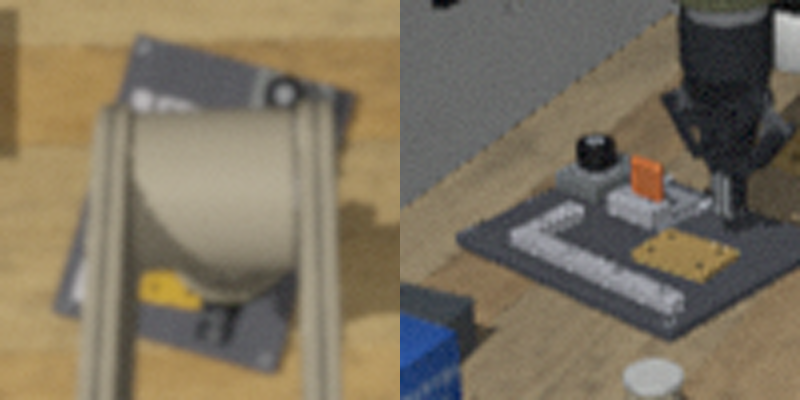

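The arm hides most of the top view. The side view (right half) shows the fingers at (735,200) behind the plate at (685,250), clear of the jaw and tab. Next I lower and push towards the fence.

{"name": "servo_tool", "arguments": {"fingers": [0,0,0,0,0,0,0,0,0,0], "linear": [[-0.002,0,0.008],[-0.002,0,0.016],[-0.002,0,0.016],[0.005,0,0.016],[0.01,0,0.016],[0.015,0,0.016],[0.02,0,0.016],[0.025,0,0.016],[0.03,0,0.016],[0.035,0,0.016]], "rotation": [[0,0,0],[0,0,0],[0,0,0],[0,0,0],[0,0,0],[0,0,0],[0,0,0],[0,0,0],[0,0,0],[0,0,0]]}}

```text
time: 3.05
tool_pos: [531.9, 83.1, 34.3]
tcp_rot: [180.0, 0.0, 73.2]
ft_force: [-0.7, -0.6, 0.2]
finger_gap: -0.1
grip_force: 0.5
```

{"name": "servo_tool", "arguments": {"fingers": [0,0,0,0,0], "linear": [[0.003,0,0],[0.006,0,0],[0.009,0,0],[0.011,0,0],[0.011,0,0]], "rotation": [[0,0,0],[0,0,0],[0,0,0],[0,0,0],[0,0,0]]}}

```text
time: 3.55
tool_pos: [535.0, 93.5, 34.3]
tcp_rot: [-180.0, -0.0, 73.2]
ft_force: [0.5, -0.1, -0.5]
finger_gap: -0.1
grip_force: 0.0
```

```bash
cat >> h.py <<'E'
def side(name):
    b=snap('side');f=b['frame'];h=cv2.cvtColor(f,cv2.COLOR_RGB2HSV);H,S,V=[h[...,i].astype(int) for i in range(3)]
    m=((H>16)&(H<32)&(S>110)&(V>90)).astype(np.uint8)
    m[:185]=0;m[240:]=0;m[:,:215]=0;m[:,290:]=0
    n,l,st,ce=cv2.connectedComponentsWithStats(m)
    for i in range(1,n):
        if st[i,4]>60:
            w=np.float32([jig(onz(b,u,v,20))[:2] for v,u in np.argwhere(l==i)]);print('brass',st[i,4],cv2.minAreaRect(w))
    im=cv2.resize(f[150:250,180:290],None,fx=6,fy=6,interpolation=cv2.INTER_CUBIC)
    cv2.imwrite('pics/'+name,cv2.cvtColor(im,cv2.COLOR_RGB2BGR));return b
E
python3 - <<'E'
from h import *
plan(-54,-4,35);side('s3.png')
E
```

```text
at jig [-55.1  -7.7  34.3] F [ 0.5 -0.1 -0.5] t 3.55 lin [ 3.7  1.1 -0.7] rot [-0. -0.  0.]
brass 149 ((-51.76399612426758, 27.001638412475586), (74.50081634521484, 43.24757766723633), 1.9404817819595337)
```

{"name": "servo_tool", "arguments": {"fingers": [0,0,0,0], "linear": [[0.0015,0,0],[0.003,0,0],[0.004,0,0],[0.004,0,0]], "rotation": [[0,0,0],[0,0,0],[0,0,0],[0,0,0]]}}

```text
time: 4.0
tool_pos: [536.1, 97.2, 34.2]
tcp_rot: [-180.0, -0.0, 73.2]
ft_force: [-0.2, 0.2, -0.5]
finger_gap: -0.0
grip_force: 0.0
```

{"name": "servo_tool", "arguments": {"fingers": [0,0,0], "linear": [[0.0015,0,0],[0.003,0,0],[0.003,0,0]], "rotation": [[0,0,0],[0,0,0],[0,0,0]]}}

```text
time: 4.3
tool_pos: [536.9, 97.9, 34.2]
tcp_rot: [180.0, 0.2, 73.2]
ft_force: [-0.5, -11.1, 1.1]
finger_gap: 0.0
grip_force: 5.6
```

The force rose to 11 N, so the plate is on the fence. Next I go round behind its short side.

{"name": "servo_tool", "arguments": {"fingers": [0,0,0,0,0,0,0,0], "linear": [[-0.012,0,0],[-0.02,0,0],[-0.02,-0.035,0],[-0.02,-0.065,0],[-0.01,-0.065,0],[0.02,-0.065,0],[0.033,-0.065,0],[0.033,-0.065,0]], "rotation": [[0,0,0],[0,0,0],[0,0,0],[0,0,0],[0,0,0],[0,0,0],[0,0,0],[0,0,0]]}}

```text
time: 5.1
tool_pos: [485.4, 151.6, 34.8]
tcp_rot: [179.9, -0.1, 73.3]
ft_force: [0.2, -1.1, -0.0]
finger_gap: -0.2
grip_force: 0.0
```

Run:
```python
from h import *
plan(-24.5,31,35);side('s4.png')
```

```text
at jig [-119.4   33.5   34.8] F [ 0.2 -1.1 -0. ] t 5.1 lin [-2.7 94.9 -0.1] rot [ 0.1 -0.1  0.1]
brass 123 ((-51.57913589477539, 29.3730411529541), (71.96839904785156, 36.96330261230469), 0.9835240840911865)
```

View pics/s4.png

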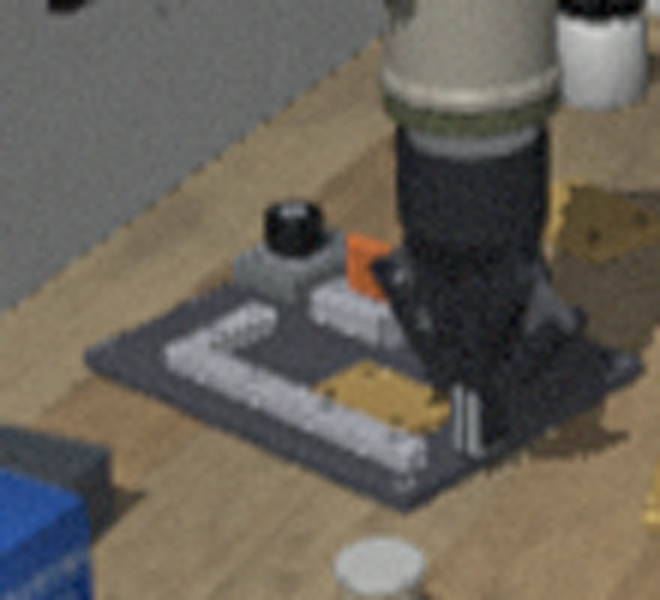

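The plate (crop, 385,395) lies along the fence and the fingers are behind its near end at (470,420). Now I push it along the fence to the end stop.

{"name": "servo_tool", "arguments": {"fingers": [0,0,0,0,0,0,0,0,0,0], "linear": [[-0.001,0.008,0],[-0.001,0.016,0],[-0.001,0.024,0],[-0.001,0.032,0],[-0.001,0.04,0],[-0.001,0.048,0],[-0.001,0.056,0],[-0.001,0.064,0],[-0.001,0.072,0],[-0.001,0.08,0]], "rotation": [[0,0,0],[0,0,0],[0,0,0],[0,0,0],[0,0,0],[0,0,0],[0,0,0],[0,0,0],[0,0,0],[0,0,0]]}}

```text
time: 6.15
tool_pos: [561.3, 126.1, 34.3]
tcp_rot: [180.0, -0.0, 73.2]
ft_force: [-0.5, -1.3, -0.0]
finger_gap: 0.4
grip_force: 0.3
```

{"name": "servo_tool", "arguments": {"fingers": [0,0,0,0], "linear": [[0,0.003,0],[0,0.006,0],[0,0.009,0],[0,0.009,0]], "rotation": [[0,0,0],[0,0,0],[0,0,0],[0,0,0]]}}

```text
time: 6.55
tool_pos: [569.6, 123.6, 34.4]
tcp_rot: [180.0, -0.0, 73.2]
ft_force: [0.3, 0.8, 0.1]
finger_gap: 0.2
grip_force: 0.0
```

Run:
```python
from h import *
plan(-24.5,31,35);side('s5.png')
```

```text
at jig [-30.7  31.   34.4] F [0.3 0.8 0.1] t 6.55 lin [-0.   6.2 -0.6] rot [ 0. -0. -0.]
brass 75 ((13.209159851074219, 31.581300735473633), (32.45914077758789, 64.06094360351562), 80.55767822265625)
```

{"name": "servo_tool", "arguments": {"fingers": [0,0,0,0], "linear": [[0,0.0015,0],[0,0.003,0],[0,0.0045,0],[0,0.0045,0]], "rotation": [[0,0,0],[0,0,0],[0,0,0],[0,0,0]]}}

```text
time: 7.0
tool_pos: [573.7, 122.2, 34.3]
tcp_rot: [180.0, -0.0, 73.2]
ft_force: [-0.3, 0.1, 0.2]
finger_gap: -0.1
grip_force: 0.0
```

{"name": "servo_tool", "arguments": {"fingers": [0,0,0], "linear": [[0,0.0015,0],[0,0.003,0],[0,0.003,0]], "rotation": [[0,0,0],[0,0,0],[0,0,0]]}}

```text
time: 7.3
tool_pos: [576.7, 121.4, 34.3]
tcp_rot: [180.0, -0.0, 73.2]
ft_force: [0.4, 0.5, 0.4]
finger_gap: 0.2
grip_force: 0.0
```

{"name": "servo_tool", "arguments": {"fingers": [0,0,0,0], "linear": [[0,0.001,0],[0,0.002,0],[0,0.003,0],[0,0.003,0]], "rotation": [[0,0,0],[0,0,0],[0,0,0],[0,0,0]]}}

```text
time: 7.7
tool_pos: [579.5, 120.5, 34.3]
tcp_rot: [180.0, -0.0, 73.2]
ft_force: [-0.6, 0.6, 0.1]
finger_gap: 0.2
grip_force: 0.0
```

Run:
```python
from h import *
plan(-24.5,31,35);side('s6.png')
```

```text
at jig [-20.3  31.   34.3] F [-0.6  0.6  0.1] t 7.7 lin [ 0.  -4.2 -0.7] rot [ 0. -0. -0.]
brass 77 ((19.578872680664062, 28.860301971435547), (64.21443939208984, 37.09567642211914), 0.29449328780174255)
```

View pics/s6.png

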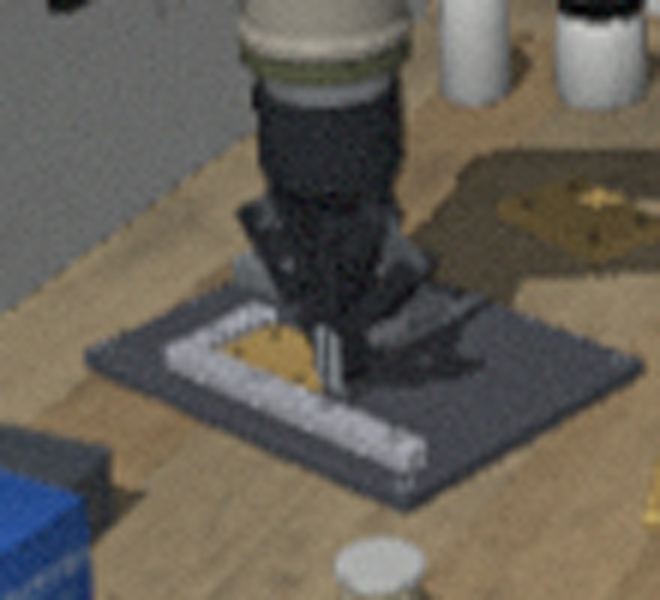

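The plate (crop, 270,352) is nearly at the end stop, with no contact force yet. I keep pushing in small steps.

{"name": "servo_tool", "arguments": {"fingers": [0,0,0,0], "linear": [[0,0.001,0],[0,0.002,0],[0,0.003,0],[0,0.003,0]], "rotation": [[0,0,0],[0,0,0],[0,0,0],[0,0,0]]}}

```text
time: 8.15
tool_pos: [582.4, 119.6, 34.3]
tcp_rot: [180.0, -0.0, 73.2]
ft_force: [-0.5, -0.5, 0.3]
finger_gap: -0.1
grip_force: 0.0
```

{"name": "servo_tool", "arguments": {"fingers": [0,0,0], "linear": [[0,0.001,0],[0,0.002,0],[0,0.002,0]], "rotation": [[0,0,0],[0,0,0],[0,0,0]]}}

```text
time: 8.45
tool_pos: [583.8, 119.2, 34.2]
tcp_rot: [-180.0, 0.0, 73.2]
ft_force: [-2.3, 1.1, 2.7]
finger_gap: 0.0
grip_force: 1.6
```

{"name": "servo_tool", "arguments": {"fingers": [0,0,0], "linear": [[0,0.001,0],[0,0.0015,0],[0,0.0015,0]], "rotation": [[0,0,0],[0,0,0],[0,0,0]]}}

```text
time: 8.75
tool_pos: [584.0, 119.2, 34.1]
tcp_rot: [-179.8, 0.0, 73.2]
ft_force: [-9.1, 1.8, 8.5]
finger_gap: 0.1
grip_force: 5.0
```

The plate is against the stop at about 9 N. I back off, lift clear and move behind the tab.

{"name": "servo_tool", "arguments": {"fingers": [0,0,0,0,0,0,0,0,0,0], "linear": [[0,-0.015,0],[0,-0.02,-0.03],[0,-0.02,-0.08],[-0.04,-0.01,-0.1],[-0.08,0.02,-0.1],[-0.105,0.04,-0.1],[-0.105,0.04,-0.1],[-0.105,0.04,-0.1],[-0.105,0.04,-0.1],[-0.105,0.04,-0.1]], "rotation": [[0,0,0],[0,0,0],[0,0,0],[0,0,0],[0,0,0],[0,0,0],[0,0,0],[0,0,0],[0,0,0],[0,0,0]]}}

```text
time: 9.75
tool_pos: [593.1, 7.8, 134.0]
tcp_rot: [-180.0, -0.0, 73.3]
ft_force: [0.5, 0.8, -0.5]
finger_gap: 0.1
grip_force: 0.0
```

Run:
```python
from h import *
plan(25,-70,68);b=side('s7.png')
f=b['frame'];h=cv2.cvtColor(f,cv2.COLOR_RGB2HSV);H,S,V=[h[...,i].astype(int) for i in range(3)]
m=((H<14)&(S>150)&(V>120));m[:180]=0;m[215:]=0;m[:,:220]=0;m[:,262:]=0
ys,xs=np.nonzero(m);print(len(xs),xs.min(),xs.max(),ys.min(),ys.max(),xs.mean(),ys.mean())
# tab +y face centre: plane jig y = c
for z in(38,50,65): print(z,jig(onz(b,xs.mean(),ys.mean(),z)).round(1))
for p in [(25,-31,31),(25,-31,65),(25,-31,57)]: print(p,px(b,RJ@p+O).round(1))
```

```text
at jig [ 25.3 -73.  134. ] F [ 0.5  0.8 -0.5] t 9.75 lin [ 3.  -0.2 66. ] rot [-0.  -0.   0.1]
brass 103 ((-13.052703857421875, -198.89102172851562), (57.36040115356445, 58.1842041015625), 39.01215744018555)
brass 113 ((21.743431091308594, 28.709442138671875), (70.35923767089844, 37.20161819458008), 0.9243159294128418)
62 238 245 189 199 241.1290322580645 193.8548387096774
38 [ 39.9 -51.4  38. ]
50 [ 22.4 -33.9  50. ]
65 [  0.5 -11.9  65. ]
(25, -31, 31) [240.2 199.1]
(25, -31, 65) [239.8 189.8]
(25, -31, 57) [239.9 192. ]
```

View pics/s7.png

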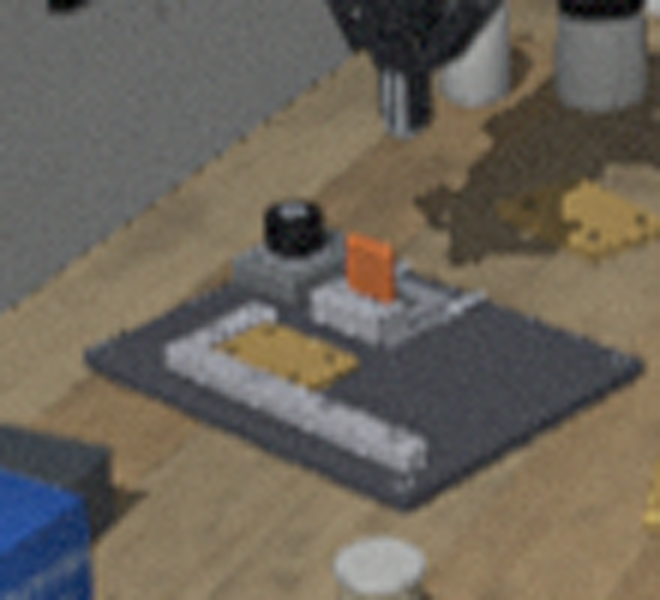

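The plate (crop, 288,352) sits in the corner against fence and stop. The tab is at (370,268), clear of the fingers. Now I lower behind the tab and push gently.

{"name": "servo_tool", "arguments": {"fingers": [0,0,0,0,0,0,0], "linear": [[0,0,0.03],[0,0,0.055],[0,0,0.066],[0.004,0,0.066],[0.008,0,0.066],[0.012,0,0.066],[0.016,0,0.066]], "rotation": [[0,0,0],[0,0,0],[0,0,0],[0,0,0],[0,0,0],[0,0,0],[0,0,0]]}}

```text
time: 10.5
tool_pos: [599.3, 22.4, 69.9]
tcp_rot: [179.9, -0.0, 73.2]
ft_force: [-0.6, -0.4, -0.0]
finger_gap: -0.4
grip_force: 0.0
```

{"name": "servo_tool", "arguments": {"fingers": [0,0,0,0,0], "linear": [[0.002,0,0],[0.004,0,0],[0.006,0,0],[0.008,0,0],[0.008,0,0]], "rotation": [[0,0,0],[0,0,0],[0,0,0],[0,0,0],[0,0,0]]}}

```text
time: 11.0
tool_pos: [600.4, 29.6, 68.3]
tcp_rot: [-180.0, 0.0, 73.2]
ft_force: [0.4, 0.0, -0.7]
finger_gap: 0.2
grip_force: 0.0
```

```bash
python3 -c "
from h import *
plan(25,-46,68)"
```

```text
at jig [ 26.  -50.   68.3] F [ 0.4  0.  -0.7] t 11.0 lin [ 4.  -1.   0.3] rot [-0.  0. -0.]
```

{"name": "servo_tool", "arguments": {"fingers": [0,0,0], "linear": [[0.001,0,0],[0.002,0,0],[0.003,0,0]], "rotation": [[0,0,0],[0,0,0],[0,0,0]]}}

```text
time: 11.3
tool_pos: [601.2, 32.3, 68.3]
tcp_rot: [-180.0, 0.0, 73.2]
ft_force: [-1.6, -2.7, 1.6]
finger_gap: 0.4
grip_force: 1.3
```

{"name": "servo_tool", "arguments": {"fingers": [0,0,0], "linear": [[0.001,0,0],[0.002,0,0],[0.003,0,0]], "rotation": [[0,0,0],[0,0,0],[0,0,0]]}}

```text
time: 11.6
tool_pos: [601.9, 34.5, 68.3]
tcp_rot: [-180.0, 0.1, 73.2]
ft_force: [-3.3, -10.4, 3.0]
finger_gap: -0.2
grip_force: 5.0
```

{"name": "servo_tool", "arguments": {"fingers": [0,0], "linear": [[0.0005,0,0],[0.0005,0,0]], "rotation": [[0,0,0],[0,0,0]]}}

```text
time: 11.8
tool_pos: [601.9, 34.5, 68.3]
tcp_rot: [-180.0, 0.1, 73.2]
ft_force: [-4.5, -8.5, 3.6]
finger_gap: 0.1
grip_force: 4.7
```

The jaw stopped near travel 0.010 and did not move on at 10 N, so it is locked. I back off, rise and locate the knob.

{"name": "servo_tool", "arguments": {"fingers": [0,0,0,0.06,0.06,0.06,0.06], "linear": [[-0.008,0,0],[-0.012,0,0],[-0.012,0,-0.04],[-0.012,0,-0.08],[-0.012,-0.04,-0.1],[-0.012,-0.08,-0.1],[-0.012,-0.08,-0.1]], "rotation": [[0,0,0],[0,0,0],[0,0,0],[0,0,0],[0,0,0],[0,0,0],[0,0,0]]}}

```text
time: 12.5
tool_pos: [517.7, 48.9, 167.2]
tcp_rot: [-179.8, -0.0, 73.3]
ft_force: [0.3, 0.1, -0.6]
finger_gap: 57.7
grip_force: 0.0
```

Run:
```python
from h import *
a=snap('top');b=snap('side');q=r.sense();print(q['joint_pos'].round(1),q['finger_gap'])
def knob(s,win,z):
    f=s['frame'];g=f.max(2).astype(int);m=(g<60).astype(np.uint8);x0,x1,y0,y1=win
    M=np.zeros_like(m);M[y0:y1,x0:x1]=m[y0:y1,x0:x1]
    n,l,st,ce=cv2.connectedComponentsWithStats(M);i=1+st[1:,4].argmax();x,y,w,h,A=st[i];print(st[i],ce[i])
    u,v=x+(w-1)/2,y+(h-1)/2;return u,v,ray(s,u,v)
A=knob(a,(256,276,145,166),54);B=knob(b,(220,238,178,196),42)
for z in(42,48,54): print(z,jig(onz(a,A[0],A[1],z)).round(1),jig(onz(b,B[0],B[1],z)).round(1))
o1,d1=A[2];o2,d2=B[2];t=np.linalg.lstsq(np.c_[d1,-d2],o2-o1,rcond=None)[0]
print(jig(o1+d1*t[0]).round(1),jig(o2+d2*t[1]).round(1))
im=np.hstack([cv2.resize(a['frame'][135:195,225:285],(400,400),interpolation=2),cv2.resize(b['frame'][165:225,210:270],(400,400),interpolation=2)])
cv2.imwrite('pics/k.png',im[...,::-1]);plan(95,-55,120)
```

```text
[ -0.4  -1.3 103.    0.   78.2  16.4] 59.62407137686128Traceback (most recent call last):
  File "<stdin>", line 8, in <module>
  File "<stdin>", line 6, in knob
ValueError: attempt to get argmax of an empty sequence
```

Run:
```python
from h import *
a=snap('top');a['frame']=cv2.imread('pics/t1.png')[...,::-1];b=snap('side')
def knob(s,win,T):
    f=s['frame'];g=f.max(2).astype(int);x0,x1,y0,y1=win
    M=np.zeros(g.shape,np.uint8);M[y0:y1,x0:x1]=(g<T)[y0:y1,x0:x1]
    n,l,st,ce=cv2.connectedComponentsWithStats(M);i=1+st[1:,4].argmax();x,y,w,h,A=st[i];print(st[i],ce[i])
    return x+(w-1)/2,y+(h-1)/2
A=knob(a,(256,276,145,166),75);B=knob(b,(220,238,178,196),60)
for z in(42,48,54): print(z,jig(onz(a,*A,z)).round(1),jig(onz(b,*B,z)).round(1))
im=np.hstack([cv2.resize(a['frame'][135:195,225:285],(400,400),interpolation=2),cv2.resize(b['frame'][165:225,210:270],(400,400),interpolation=2)])
cv2.imwrite('pics/k.png',im[...,::-1]);plan(95,-55,120)
```

```text
[262 149  10  11  55] [266.87272727 154.49090909]
[224 184  11   9  66] [228.84848485 188.45454545]
42 [ 95.9 -51.1  42. ] [ 98.7 -52.5  42. ]
48 [ 94.4 -51.6  48. ] [ 89.3 -43.7  48. ]
54 [ 92.9 -52.   54. ] [ 80.  -34.8  54. ]
at jig [-53.3 -55.4 168.7] F [-0.5 -0.2  0.6] t 12.7 lin [  0.3 148.2  48.9] rot [ 0.1 -0.  -0. ]
```

View pics/k.png

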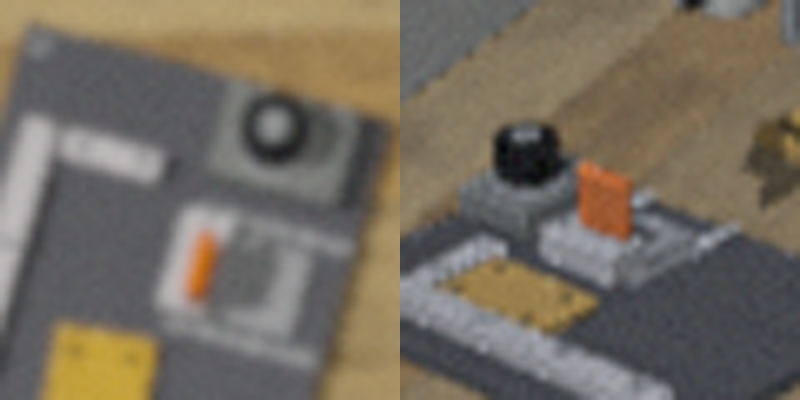

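The left half (initial top view) shows the knob at (272,128) on the grey housing, and the right half shows it upright at (527,152). It works out to jig ≈ (95,-52).

{"name": "servo_tool", "arguments": {"fingers": [0.06,0.06,0.06,0.06,0.06,0.06,0.06,0.06,0.06], "linear": [[0.003,0.04,0],[0.003,0.08,0],[0.003,0.12,0],[0.003,0.149,0],[0.003,0.149,0.03],[0.003,0.149,0.065],[0.003,0.149,0.085],[0.003,0.149,0.09],[0.003,0.149,0.09]], "rotation": [[0,0,0],[0,0,0],[0,0,0],[0,0,0],[0,0,0],[0,0,0],[0,0,0],[0,0,0],[0,0,0]]}}

```text
time: 13.6
tool_pos: [665.6, 7.0, 77.0]
tcp_rot: [-179.9, 0.0, 73.2]
ft_force: [-0.2, 0.4, 1.1]
finger_gap: 60.0
grip_force: 0.0
```

```bash
python3 -c "
from h import *
plan(95.5,-52,54);side('s8.png')"
```

```text
at jig [ 94.9 -52.8  77. ] F [-0.2  0.4  1.1] t 13.6 lin [ 0.8  0.6 23. ] rot [-0.1  0.  -0. ]
brass 140 ((0.9556446075439453, -187.5375213623047), (93.42345428466797, 58.19173812866211), 39.012149810791016)
brass 113 ((21.743431091308594, 28.709442138671875), (70.35923767089844, 37.20161819458008), 0.9243159294128418)
```

View pics/s8.png

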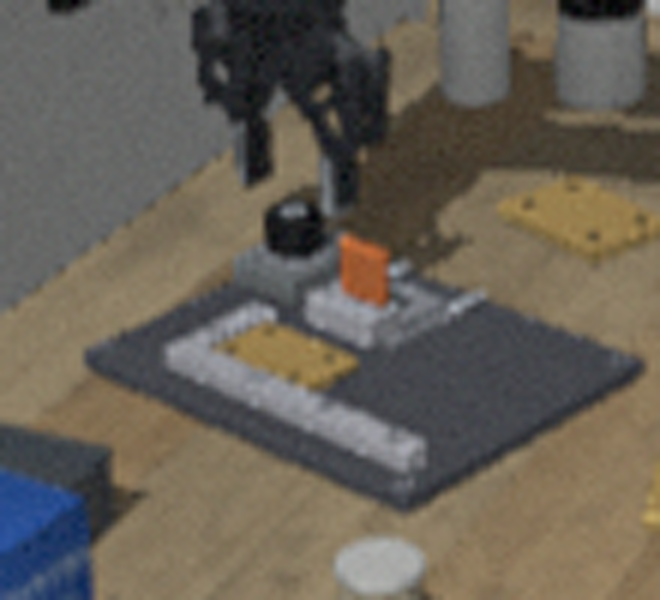

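The fingers straddle the knob (crop, 295,225) and clear the tab, and the plate is unchanged. I descend and grip lightly.

{"name": "servo_tool", "arguments": {"fingers": [0.06,0.06,0.06,0.045,0.03,0.03,0.03,0.03], "linear": [[0.001,0,0.01],[0.001,0,0.02],[0.001,0,0.022],[0.001,0,0.022],[0.001,0,0.022],[0.001,0,0.022],[0.001,0,0.022],[0.001,0,0.022]], "rotation": [[0,0,0],[0,0,0],[0,0,0],[0,0,0],[0,0,0],[0,0,0],[0,0,0],[0,0,0]], "force": 25}}

```text
time: 14.45
tool_pos: [666.5, 8.1, 56.7]
tcp_rot: [179.9, -0.0, 73.2]
ft_force: [2.3, -0.8, -0.8]
finger_gap: 32.2
grip_force: 26.6
```

{"name": "servo_tool", "arguments": {"fingers": [0.03,0.03,0.03,0.03,0.03,0.03,0.03,0.03,0.03,0.03], "linear": [[0,0,0],[0,0,0],[0,0,0],[0,0,0],[0,0,0],[0,0,0],[0,0,0],[0,0,0],[0,0,0],[0,0,0]], "rotation": [[0,0,-8],[0,0,-16],[0,0,-24],[0,0,-32],[0,0,-40],[0,0,-48],[0,0,-56],[0,0,-64],[0,0,-72],[0,0,-80]]}}

```text
time: 15.45
tool_pos: [668.3, 8.9, 56.8]
tcp_rot: [179.8, 0.3, 153.5]
ft_force: [14.1, 3.5, -9.4]
finger_gap: 31.8
grip_force: 26.2
```

{"name": "servo_tool", "arguments": {"fingers": [0.03,0.03,0.03], "linear": [[0,0,0],[0,0,0],[0,0,0]], "rotation": [[0,0,-7],[0,0,-14],[0,0,-14]]}}

```text
time: 15.75
tool_pos: [668.5, 9.3, 56.8]
tcp_rot: [179.9, 0.3, 167.5]
ft_force: [13.7, 3.2, -9.3]
finger_gap: 31.8
grip_force: 26.1
```

Turned 94° without slipping. I release, rise and turn back.

{"name": "servo_tool", "arguments": {"fingers": [0.06,0.06,0.06,0.06,0.06,0.06,0.06], "linear": [[0,0,0],[0,0,0],[0,0,0],[0,0,-0.03],[0,0,-0.06],[0,0,-0.09],[0,0,-0.1]], "rotation": [[0,0,0],[0,0,0],[0,0,0],[0,0,0],[0,0,0],[0,0,0],[0,0,0]]}}

```text
time: 16.45
tool_pos: [667.9, 8.0, 160.9]
tcp_rot: [180.0, 0.3, 167.2]
ft_force: [1.3, -0.4, 0.7]
finger_gap: 60.2
grip_force: 0.0
```

{"name": "servo_tool", "arguments": {"fingers": [0,0,0,0,0,0,0,0,0,0], "linear": [[0,0,0],[0,0,0],[0,0,0],[0,0,0],[0,0,0],[0,0,0],[0,0,0],[0,0,0],[0,0,0],[0,0,0]], "rotation": [[0,0,94],[0,0,94],[0,0,94],[0,0,94],[0,0,94],[0,0,94],[0,0,94],[0,0,94],[0,0,94],[0,0,94]]}}

```text
time: 17.45
tool_pos: [665.3, 8.2, 155.1]
tcp_rot: [-179.9, 0.0, 80.9]
ft_force: [0.6, -0.9, 0.7]
finger_gap: -0.0
grip_force: 0.0
```

{"name": "servo_tool", "arguments": {"fingers": [0,0], "linear": [[0,0,0],[0,0,0]], "rotation": [[0,0,8],[0,0,8]]}}

```text
time: 17.65
tool_pos: [665.4, 8.2, 155.2]
tcp_rot: [-179.9, 0.0, 73.1]
ft_force: [0.2, 0.3, -1.6]
finger_gap: -0.0
grip_force: 0.0
```

```bash
python3 -c "
from h import *
plan(25,-66,68)"
```

```text
at jig [ 94.4 -51.8 155.2] F [ 0.2  0.3 -1.6] t 17.65 lin [-14.3 -69.3  87.3] rot [-0.1  0.  -0.1]
```

{"name": "servo_tool", "arguments": {"fingers": [0,0,0,0,0,0,0], "linear": [[-0.014,-0.035,0],[-0.014,-0.069,0],[-0.014,-0.069,0],[-0.014,-0.069,0.04],[-0.014,-0.069,0.075],[-0.014,-0.069,0.087],[-0.014,-0.069,0.087]], "rotation": [[0,0,0],[0,0,0],[0,0,0],[0,0,0],[0,0,0],[0,0,0],[0,0,0]]}}

```text
time: 18.35
tool_pos: [594.1, 14.7, 66.8]
tcp_rot: [-179.7, 0.1, 73.4]
ft_force: [-0.2, 0.0, -0.3]
finger_gap: -0.1
grip_force: 0.0
```

{"name": "servo_tool", "arguments": {"fingers": [0,0,0,0,0,0], "linear": [[0.005,0,0],[0.01,0,0],[0.015,0,0],[0.018,0,0],[0.02,0,0],[0.022,0,0]], "rotation": [[0,0,0],[0,0,0],[0,0,0],[0,0,0],[0,0,0],[0,0,0]]}}

```text
time: 18.95
tool_pos: [602.6, 35.6, 69.8]
tcp_rot: [180.0, 0.0, 73.3]
ft_force: [-0.4, -3.0, 1.8]
finger_gap: -0.1
grip_force: 1.3
```

```bash
python3 -c "
from h import *
plan(25,-26,68)"
```

```text
at jig [ 26.3 -43.7  69.8] F [-0.4 -3.   1.8] t 18.95 lin [17.7 -1.3  1.8] rot [0.  0.  0.1]
```

The jaw is past the former stop at about 3 N, so it is free. I keep closing.

{"name": "servo_tool", "arguments": {"fingers": [0,0,0,0,0,0,0], "linear": [[0.002,0,0],[0.004,0,0],[0.006,0,0],[0.008,0,0],[0.01,0,0],[0.012,0,0],[0.013,0,0]], "rotation": [[0,0,0],[0,0,0],[0,0,0],[0,0,0],[0,0,0],[0,0,0],[0,0,0]]}}

```text
time: 19.65
tool_pos: [606.1, 48.4, 69.3]
tcp_rot: [180.0, -0.0, 73.3]
ft_force: [0.6, -3.6, 0.9]
finger_gap: 0.2
grip_force: 1.3
```

{"name": "servo_tool", "arguments": {"fingers": [0,0,0,0], "linear": [[0.001,0,0],[0.002,0,0],[0.003,0,0],[0.003,0,0]], "rotation": [[0,0,0],[0,0,0],[0,0,0],[0,0,0]]}}

```text
time: 20.05
tool_pos: [606.8, 51.3, 69.2]
tcp_rot: [-180.0, -0.0, 73.3]
ft_force: [0.2, -1.2, 0.5]
finger_gap: -0.0
grip_force: 0.8
```

```bash
python3 -c "
from h import *
plan(25,-26,68)"
```

```text
at jig [ 25.8 -27.4  69.2] F [ 0.2 -1.2  0.5] t 20.05 lin [ 1.4 -0.8  1.2] rot [-0.  -0.   0.1]
```

{"name": "servo_tool", "arguments": {"fingers": [0,0,0,0], "linear": [[0.001,0,0],[0.002,0,0],[0.003,0,0],[0.003,0,0]], "rotation": [[0,0,0],[0,0,0],[0,0,0],[0,0,0]]}}

```text
time: 20.45
tool_pos: [607.4, 53.2, 69.2]
tcp_rot: [-180.0, 0.1, 73.2]
ft_force: [-1.5, -6.5, 2.0]
finger_gap: 0.1
grip_force: 3.3
```

{"name": "servo_tool", "arguments": {"fingers": [0,0,0], "linear": [[0.001,0,0],[0.001,0,0],[0.001,0,0]], "rotation": [[0,0,0],[0,0,0],[0,0,0]]}}

```text
time: 20.75
tool_pos: [607.4, 53.3, 69.2]
tcp_rot: [-180.0, 0.2, 73.2]
ft_force: [-3.6, -9.6, 4.6]
finger_gap: -0.3
grip_force: 5.3
```

```bash
python3 -c "
from h import *
plan(25,-26,68);side('s9.png')"
```

```text
at jig [ 25.8 -25.3  69.2] F [-3.6 -9.6  4.6] t 20.75 lin [-0.7 -0.8  1.2] rot [-0.   0.2  0. ]
brass 139 ((-0.4445362091064453, -188.67666625976562), (89.81291961669922, 58.184112548828125), 39.01154708862305)
brass 111 ((20.92437744140625, 29.86844825744629), (71.77220916748047, 35.04171371459961), 0.4330969750881195)
```

View pics/s9.png

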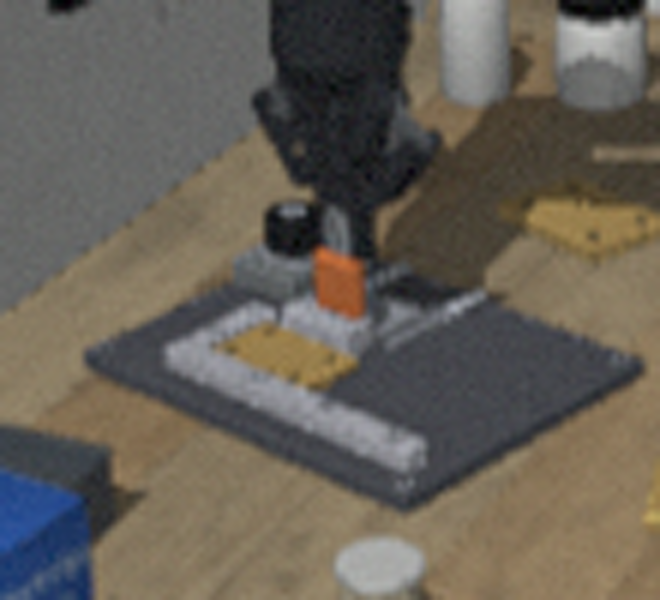

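The jaw is hard against the plate (crop, 290,352) at 10 N. It has travelled about 20 mm past the lock stop, so travel is about 0.030, and the plate still sits in the corner. I withdraw and hand in.

{"name": "servo_tool", "arguments": {"fingers": [0,0,0,0,0,0,0], "linear": [[-0.005,0,0],[-0.015,0,0],[-0.025,0,0],[-0.025,0,-0.04],[-0.025,0,-0.08],[-0.025,0,-0.1],[-0.025,0,-0.1]], "rotation": [[0,0,0],[0,0,0],[0,0,0],[0,0,0],[0,0,0],[0,0,0],[0,0,0]]}}

```text
time: 21.5
tool_pos: [603.2, 30.4, 174.1]
tcp_rot: [179.6, -0.1, 73.2]
ft_force: [1.6, -0.8, 0.4]
finger_gap: -0.1
grip_force: 0.0
```

```bash
python3 -c "
from h import *
side('s10.png');print(r.hand_in())"
```

```text
brass 119 ((-11.363912582397461, -192.3888702392578), (68.16939544677734, 66.16185760498047), 39.01048278808594)
brass 111 ((22.007633209228516, 30.21337127685547), (34.770164489746094, 70.2988510131836), 89.20818328857422)
the job is handed in; nothing more can be done
None
```

I slid the brass plate home against the fence and end stop, turned the knob 94° because the jaw was locked, closed the jaw on the plate to about 0.030 m travel by my estimate, and handed the job in at about 21.5 s; no verdict was returned.

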